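Make up two egg-cup gift sets

TASK

Make up the two gift sets from the stock: the yellow egg cup and the brown-backed bird in the green box, the pink egg cup and the blue-grey-backed bird in the blue box, each cup standing down in the round well and each bird upright in the oblong one. Set the pottery down, never let it drop, and when a set is complete close its lid fully. Leave the cream bird and the speckled pot where they stand.

Things in the scene. Friction and masses are not known exactly. Their poses are not given: they have to be found in the camera images.
- yellow_cup: yellow ceramic egg cup, 50 mm across the rim, 31 mm high, foot 36 mm across, wall sloping out above the foot, hollow, loose on the table in the stock; origin: centre of its underside, z up. Grasp across the outside near the rim
- pink_cup: pink ceramic egg cup, 50 mm across the rim, 31 mm high, foot 36 mm across, wall sloping out above the foot, hollow, loose on the table in the stock; origin: centre of its underside, z up. Grasp across the outside near the rim
- brown_bird: brown-backed (cream belly) glazed bird ornament, 36 (x) x 64 (y) x 45 mm, loose on the table in the stock; origin: centre of its underside, z up, body and beak along its y (beak to -y). Grasp across x, at about 20 mm height where it is 36 mm wide; below that it narrows to a small flat foot
- grey_bird: blue-grey-backed (cream belly) glazed bird ornament, 36 (x) x 64 (y) x 45 mm, loose on the table in the stock; origin: centre of its underside, z up, body and beak along its y (beak to -y). Grasp across x, at about 20 mm height where it is 36 mm wide; below that it narrows to a small flat foot
- box_green: sage-green card gift box, fixed, 108 (x) x 148 (y) mm, lid hinged on its far +x side; origin: centre of underside, y along its length. Tray wall 22 mm high, 3 thick. White insert, top at z 14 mm, wells down to a floor at z 4 mm: bird well 48 (y) x 38 (x) mm centred at (0, +33); cup well round, 46 mm across, at (0, -37). 50 mm free from well centres to front and back wall
- box_blue: blue card gift box, fixed, 108 (x) x 148 (y) mm, lid hinged on its far +x side; origin: centre of underside, y along its length. Tray wall 22 mm high, 3 thick. White insert, top at z 14 mm, wells down to a floor at z 4 mm: bird well 48 (y) x 38 (x) mm centred at (0, +33); cup well round, 46 mm across, at (0, -37). 50 mm free from well centres to front and back wall
- lid_green (a joint): green lid, rad: 0 shut, 1.95 open stop. A cap 108 x 148 x 36 mm, wall 3, 90 g, on a hinge line at box x +54, z 22 mm, along y. Open, it leans back behind the tray: top edge 125 mm over the table (up to 140 in passing), back 75 mm behind the hinge. No latch: falls open beyond 1.25 rad, sinks shut by itself, damped, from 1.0 rad down. Shut, 55 mm clear inside over the table: seated pieces only
- lid_blue (a joint): blue lid, rad: 0 shut, 1.95 open stop. A cap 108 x 148 x 36 mm, wall 3, 90 g, on a hinge line at box x +54, z 22 mm, along y. Open, it leans back behind the tray: top edge 125 mm over the table (up to 140 in passing), back 75 mm behind the hinge. No latch: falls open beyond 1.25 rad, sinks shut by itself, damped, from 1.0 rad down. Shut, 55 mm clear inside over the table: seated pieces only
- cream_bird: bystander: plain cream bird ornament all over, same size and shape as the others, stays in the stock where it stands; origin: centre of its underside
- speckled_pot: bystander: white speckled pinch pot, 53 mm across, 38 mm high, stays in the stock where it stands; origin: centre of its underside
Not all that is in view belongs to the job. What is shaped like the brown_bird but turquoise is not meant.

How it is judged:
By the outcome, as a careful person would: the job done as asked, in the order asked, and still so for the second after the job is handed in, with the robot touching nothing.
It also fails if it takes over 128 s, if anything falls off the work surface, if the arm or the gripper's body presses on something with over 40 N, if the wrist force passes 120 N, or if a joint passes its speed limit or range.

ROBOT

A 7-joint arm with a two-finger parallel gripper is mounted at the origin on a cart in front of the work surface, level with it; the furniture and walls round the work are solid. World frame = base frame: x ahead of the robot, y to its left, z up, the work surface at z = 0. Lengths are in m, angles in rad, forces in N, time in s.
With the tool pointing down it reaches from about 0.4 to 0.925 m from the base axis. Payload 5.6 kg.
Tool frame: the origin (TCP) lies midway between the tips of the shut fingers; the grasp point (between the pads) lies arm.hold_point_z behind it (arm.hold_point_z is the distance from the TCP to the grasp point, in m); z points along the fingers, y is the line along which they close (so a half turn about z gives the same grasp; the last joint's range is limited). The gripper opens to 85 mm and grips with 20 to 120 N. Pads are 22 mm wide; open, the fingers measure 114 mm over their backs; the gripper's body (76 mm by 85 mm) begins 54 mm behind the grasp point. The pads swing forward as they close: fully open they stand 13 mm farther back than shut.
Start: joints at [-1.269, 0.468, -0.012, 1.603, 0.006, 1.071, -0.056], TCP at [0.22, 0.612, 0.231] pointing down, gripper open.
Joint ranges: [-2.53, 2.53], [-0.31, 2.02], [-1.57, 1.55], [0.28, 2.44], [-1.29, 4.43], [0.15, 1.84], [-2.92, 2.92]. Speed limits (rad/s): [2.57, 2.57, 3.14, 3.14, 3.14, 3.14, 3.14].

INTERFACE

Orientations are given as a 3x3 rotation matrix whose columns are the frame's x, y, z axes.
In Python, from bench import arm gives the robot as it stands.
- The arm moves only by the tool arm_command, never from a script. Its argument "targets" is text: rows parted by semicolons, each of 7 numbers parted by spaces: the shift along the world's x, y, z in cm, then the turn, a rotation vector about the world's x, y, z in rad, then the finger opening in cm, from 0 to 8.54. In form: tx ty tz wx wy wz grip; .... A call has 1 to 8 rows; each row is the pose to reach, as a shift and turn from the pose commanded when the call began; what a row does not reach only later rows make up. A row lasts 1/8 s, in which the tool goes at most 62.5 mm and 10.7 degrees, less where a joint would pass 70% of its speed; a pose out of reach is approached as far as the arm can. A call with a gripper value outside its range is refused whole. The fingers move at their own pace and stop on an object; "squeeze" is the grip in N (left out, the last holds). Time passes only in rows, so rows that repeat a pose let the fingers close. It gives the time, the measured TCP pose, the force, the opening and the grip force at its end, in the units of the state.
- arm.read_state(): the state, without advancing time (a new reading comes with each control period).
- arm.snapshot(name): name is "side" or "top"; returns (picture, depth): 420x560x3 uint8, red, green, blue; 420x560 float32, m along the optical axis (not along the pixel's ray), 0 where there is no reading.
- arm.camera_info(name): a dict with "fx", "fy", "cx", "cy" (pixels), "dist_coeffs" ([k1, k2, p1, p2, k3] as OpenCV has them; the pictures are not rectified), "R" (3x3) and "t" (3): a world point X has camera coordinates R X + t. Camera axes: x right, y down, z forward; pixel columns grow to the right and rows downward; lengths in m; the calibration is good to about 2 mm. A picture is of the moment at which its call begins. camera_info takes no time and is no camera call.
- arm.sign_off(): hands the job in; it is judged then, once.
Trained networks look in the newest picture that a camera, given by its name, has taken for a name from the list of things; names that differ only in an ending like _2 or _b are one class to them, and where a whole thing is asked for, a point or a joint stands for the part that bears it (a point fixed in the world has none). Each returns a list of dicts, best first, with "score" (0 to 1); they miss things now and then, are a little off and sometimes report something else, mostly with a low value. They report only what shows in the picture. A call takes as long as a camera call. They do not tell look-alikes from the thing itself.
- arm.look_for(camera, query): "box" ([centre column, centre row, width, height] in pixels, round what is visible of it).
- arm.outline_of(camera, query): "region" (420x560 bool, what is visible of it) and "box" ([centre column, centre row, width, height] in pixels, round what is visible of it).
The state is a dict: "time_s": time; "joints": joint angles; "joint_velocities": joint speeds; "joint_efforts": joint torques, N m; "position": TCP position; "eef_rot": TCP orientation; "ft_force": force on the tool from outside, world axes, zero at the start; "ft_torque": the same for the moment, N m; "grip_width": finger opening in m; "grip_force": force on a finger pad.
Only numpy, scipy, OpenCV 4.12 (cv2) and the standard library are available. Lean on these libraries where they do the work, as an engineer would, in place of code of your own. Each camera call takes 0.05 s, during which the arm holds its last target. There are 200 camera calls.

## Working session

There is one attempt and no reset: what is moved stays moved. The work goes in short steps, Python scripts to look and compute and a tool call to move; the robot and the scene stay as the last step left them, time stands still between calls to the robot, and variables do not carry over. Pictures are saved under pics/ and viewed, at most 14 in all, crops included, and the job is handed in when it is done.

Besides the shell and the picture viewer there is one more tool, called after "Call:" as name(argument=value, ...), one argument or row to a line, values as JSON. arm_command: Moves the arm, as the interface text tells. Its arguments: {"type":"object","properties":{"targets":{"type":"string"},"squeeze":{"type":"number"}},"required":["targets"]}

```bash
mkdir -p pics; ls; python3 - <<'E'
from bench import arm
import cv2,numpy as np
s=arm.read_state(); print(s['time_s'],s['position'],s['eef_rot'],s['grip_width'],arm.hold_point_z)
for n in('top','side'):
    p,d=arm.snapshot(n); cv2.imwrite(f'pics/{n}0.png',p[:,:,::-1]); np.savez(f'{n}0.npz',p=p,d=d)
    c=arm.camera_info(n); print(n,c, (d==0).mean())
E
```

```text
pics
0.0 [0.21957867 0.61116394 0.23030247] [[-9.41128797e-01  3.38047860e-01 -4.82367579e-04]
 [ 3.38048170e-01  9.41127113e-01 -1.78634704e-03]
 [-1.49901586e-04 -1.84424612e-03 -9.99998288e-01]] 0.08572664217964415 0.0187
top {'fx': 420.8302539910795, 'fy': 420.8302539910795, 'cx': 283.45885519328505, 'cy': 210.80590324694575, 'dist_coeffs': array([-0.11016303,  0.        ,  0.        ,  0.        ,  0.        ]), 'R': array([[ 0.01391075, -0.99988549,  0.00595832],
       [-0.99022346, -0.01460299, -0.13872362],
       [ 0.13879475, -0.00397032, -0.99031321]]), 't': array([-0.03425062,  0.53626111,  0.95206947])} 0.004034863945578232
side {'fx': 545.2344735959401, 'fy': 545.2344735959401, 'cx': 281.48085716240075, 'cy': 208.1003679649418, 'dist_coeffs': array([-0.01374351,  0.        ,  0.        ,  0.        ,  0.        ]), 'R': array([[ 0.84794097, -0.53005005, -0.00656186],
       [-0.27841625, -0.43479081, -0.8564119 ],
       [ 0.45108814,  0.72801367, -0.51625148]]), 't': array([-0.45136214,  0.15540697,  1.27414161])} 0.04692176870748299
```

View pics/top0.png

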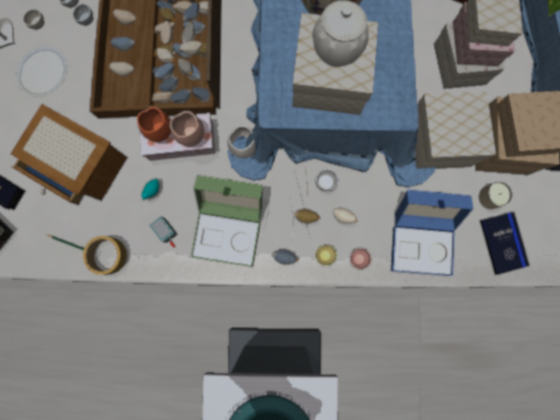

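View pics/side0.png

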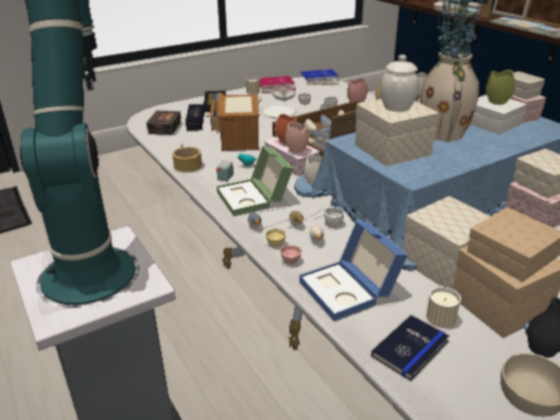

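The top view shows the green box at (227,235), the blue box at (423,248), the yellow cup at (326,255), the pink cup at (360,259), the brown bird at (307,215), the grey bird at (285,256), the cream bird at (344,215) and the pot at (325,181). The turquoise decoy is at (150,188). Possible mix-ups are the brown, cream and turquoise birds, and the grey bird with the small grey and cream stones at (180,55) in the tray. I'll choose the bird at (307,215) for brown and the one at (285,256) for grey.

```bash
cat > h.py <<'E'
from bench import arm
import cv2,numpy as np
def cam(n):
    c=arm.camera_info(n); K=np.array([[c['fx'],0,c['cx']],[0,c['fy'],c['cy']],[0,0,1]]); return c,K
def world(n,uv,d):
    c,K=cam(n); q=cv2.undistortPoints(np.float64(uv).reshape(-1,1,2),K,c['dist_coeffs']).reshape(-1,2)
    P=np.c_[q,np.ones(len(q))]*np.reshape(d,(-1,1)); return (P-c['t'])@c['R']
def ray(n,uv):
    c,K=cam(n); o=-c['R'].T@c['t']; v=world(n,[uv],[1.])[0]-o; return o,v/np.linalg.norm(v)
def cloud(n,d,mask):
    v,u=np.nonzero(mask&(d>0)); return world(n,np.c_[u,v],d[v,u])
def proj(n,X):
    c,K=cam(n); return cv2.projectPoints(np.float64(X).reshape(-1,1,3),cv2.Rodrigues(c['R'])[0],c['t'],K,c['dist_coeffs'])[0].reshape(-1,2)
def save(p,f,box,s=4):
    x0,y0,x1,y1=box; cv2.imwrite(f,cv2.resize(np.ascontiguousarray(p[y0:y1,x0:x1,::-1]),None,fx=s,fy=s,interpolation=cv2.INTER_CUBIC))
E
cat > m.py <<'E'
from h import *
np.set_printoptions(precision=4,suppress=True)
import pickle
out={}
for n in('top','side'):
    p,d=arm.snapshot(n)
    for q in['yellow_cup','pink_cup','brown_bird','grey_bird','cream_bird','speckled_pot','box_green','box_blue']:
        for r in arm.outline_of(n,q)[:3]:
            if r['score']<.3: continue
            m=r['region']; P=cloud(n,d,m); z=P[:,2]; 
            T=P[(z>np.percentile(z,98)-.012)]
            xy=P[z>.006][:,:2] if (z>.006).sum()>9 else P[:,:2]
            w,V=np.linalg.eigh(np.cov(xy.T)); a=np.degrees(np.arctan2(V[1,1],V[0,1]))
            print(n,q,round(r['score'],2),np.round(r['box']),m.sum(),'mid',(xy.min(0)+xy.max(0))/2,'mean',xy.mean(0),'ext',np.ptp(xy,axis=0),'z',np.percentile(z,[2,50,98]),'ax',round(a))
            out.setdefault((n,q),(m,P))
    np.savez(f'{n}0.npz',p=p,d=d)
pickle.dump(out,open('seg.pkl','wb'))
E
python3 m.py; python3 - <<'E'
from h import *
p=np.load('top0.npz')['p']; save(p,'pics/c1.png',(185,165,385,280),4)
E
```

```text
top yellow_cup 0.9 [324. 254.  21.  20.] 339 mid [ 0.4339 -0.1256] mean [ 0.4346 -0.1273] ext [0.0453 0.048 ] z [0.004  0.0145 0.033 ] ax 97
top pink_cup 0.78 [362. 258.  21.  19.] 351 mid [ 0.4286 -0.2074] mean [ 0.4289 -0.2104] ext [0.0469 0.0474] z [0.001  0.0148 0.0333] ax 52
top brown_bird 0.49 [150. 192.  18.  21.] 286 mid [0.5866 0.2957] mean [0.5853 0.2939] ext [0.052  0.0365] z [0.0001 0.0343 0.0446] ax 152
top grey_bird 0.81 [285. 256.  26.  19.] 284 mid [ 0.4302 -0.0304] mean [ 0.4304 -0.0301] ext [0.035  0.0585] z [0.0162 0.0362 0.0453] ax 75
top grey_bird 0.68 [228. 201.  68.  45.] 2459 mid [0.5595 0.0992] mean [0.5617 0.1007] ext [0.0888 0.1552] z [0.0137 0.0492 0.1242] ax 83
top cream_bird 0.85 [344. 216.  29.  20.] 294 mid [ 0.5306 -0.1731] mean [ 0.5286 -0.1706] ext [0.0388 0.0566] z [0.0216 0.0355 0.0446] ax 64
top box_green 0.96 [228. 222.  72.  95.] 5195 mid [0.5053 0.1046] mean [0.5169 0.1063] ext [0.1928 0.1661] z [0.0033 0.0173 0.1232] ax 175
side yellow_cup 0.54 [275. 240.  18.  18.] 284 mid [ 0.4339 -0.1283] mean [ 0.4355 -0.1257] ext [0.05   0.0571] z [0.004
[... 463 characters left out ...]
0.58 [297. 219.  15.  17.] 175 mid [ 0.5231 -0.0873] mean [ 0.519  -0.0912] ext [0.0341 0.0501] z [-0.0012  0.0307  0.0432] ax 97
side cream_bird 0.47 [316. 235.  17.  20.] 177 mid [ 0.5262 -0.1781] mean [ 0.5204 -0.1831] ext [0.0367 0.0524] z [0.0064 0.0323 0.0438] ax 74
side speckled_pot 0.67 [335. 216.  19.  28.] 343 mid [ 0.6279 -0.1161] mean [ 0.6133 -0.1303] ext [0.083  0.0821] z [0.0001 0.0238 0.037 ] ax 52
side box_green 0.62 [254. 182.  77.  72.] 2836 mid [0.5036 0.1056] mean [0.522  0.1041] ext [0.1986 0.1791] z [0.0012 0.0209 0.1194] ax 58
side box_blue 0.96 [355. 272. 106. 100.] 5974 mid [ 0.5316 -0.3086] mean [ 0.5039 -0.3681] ext [0.291  0.2825] z [0.0005 0.0203 0.1195] ax -166
```

View pics/c1.png

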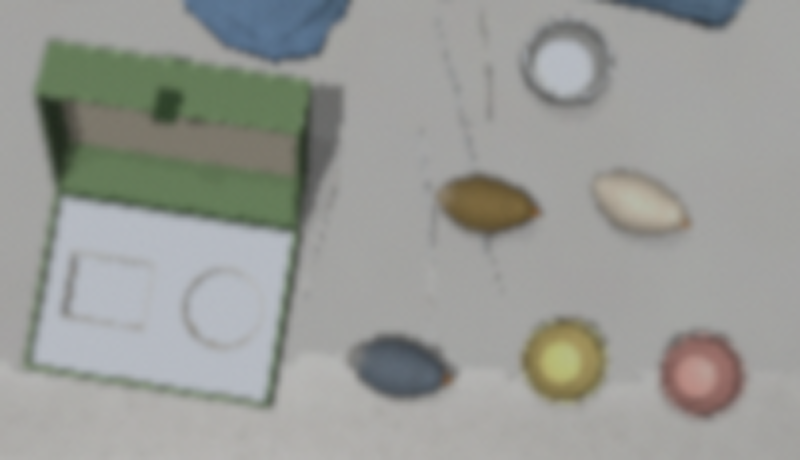

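Beaks point right (towards -y) for all three. The yellow cup is at crop (565,360), pink at (702,373), the brown bird at (490,204), grey at (403,367) and cream at (640,202). The choice by colour holds. Next I'll get the exact poses of the boxes and the pieces.

```bash
cat > f.py <<'E'
from h import *
np.set_printoptions(precision=4,suppress=True)
def plane(n,uv,z):
    c,K=cam(n); o=-c['R'].T@c['t']; v=world(n,uv,np.ones(len(uv)))-o; return (o+v*((z-o[2])/v[:,2])[:,None])[:,:2]
Z={n:np.load(n+'0.npz') for n in('top','side')}
p,d=Z['top']['p'],Z['top']['d']
hsv=cv2.cvtColor(p,cv2.COLOR_RGB2HSV)
# boxes: flat insert region by flood fill from a seed
for name,seed,ss in(('green',(225,250),(230,207)),('blue',(422,265),(345,304))):
  for n,s in(('top',seed),('side',ss)):
    img=Z[n]['p'].copy(); m=np.zeros((422,562),np.uint8)
    cv2.floodFill(img,m,s,0,(14,)*3,(14,)*3,cv2.FLOODFILL_FIXED_RANGE|(255<<8)|cv2.FLOODFILL_MASK_ONLY)
    m=m[1:-1,1:-1]; cs=max(cv2.findContours(m,cv2.RETR_EXTERNAL,cv2.CHAIN_APPROX_NONE)[0],key=cv2.contourArea).reshape(-1,2)
    xy=plane(n,cs,.014); r=cv2.minAreaRect(np.float32(xy*1000)); P=cloud(n,Z[n]['d'],m>0)
    print(name,n,m.sum()//255,'rect',np.round(r[0],1),np.round(r[1],1),round(r[2],1),'z med',np.median(P[:,2]),'bp',np.round(cv2.boxPoints(r)).tolist())
# pieces, top view: difference from the table
for q,c,zz in(('yellow',(326,255),.031),('pink',(360,259),.031),('brown',(307,215),.02),('grey',(285,256),.02),('cream',(344,215),.02),('pot',(325,181),.038)):
  for n in('top','side'):
    dd=Z[n]['d']; 
    v,u=np.mgrid[0:420,0:560]; W=world(n,np.c_[u.ravel(),v.ravel()],dd.ravel()).reshape(420,560,3)
    if n=='top': c0=W[c[1],c[0],:2]
    M=(np.hypot(W[...,0]-c0[0],W[...,1]-c0[1])<.043)&(W[...,2]>.012)&(dd>0)
    P=W[M]; xy=np.float32(P[:,:2]*1000)
    (ec,es,ea)=cv2.minAreaRect(xy); w,V=np.linalg.eigh(np.cov(xy.T)); ma=V[:,1]*np.sign(V[1,1])
    cc=cv2.minEnclosingCircle(xy)
    print(q,n,M.sum(),'rect',np.round(ec,1),np.round(es,1),round(ea,1),'major axis',ma,'circ',np.round(cc[0],1),round(cc[1],1),'ztop',np.percentile(P[:,2],[50,97]))
E
python3 f.py
```

```text
green top 2106 rect [469.4 111.9] [136.6  96.4] 81.9 z med 0.014151659775044973 bp [[412.0, 51.0], [507.0, 38.0], [527.0, 173.0], [431.0, 186.0]]
green side 1 rect [410.8  73.8] [0. 0.] 0.0 z med 0.014588220334671012 bp [[411.0, 74.0], [411.0, 74.0], [411.0, 74.0], [411.0, 74.0]]
blue top 1919 rect [ 447.5 -365.1] [134.8  96.8] 86.0 z med 0.014304363282785972 bp [[394.0, -429.0], [491.0, -436.0], [500.0, -301.0], [404.0, -294.0]]
blue side 1215 rect [ 450.1 -360.5] [130.2  93.2] 85.9 z med 0.012744345570169475 bp [[399.0, -422.0], [492.0, -429.0], [501.0, -299.0], [408.0, -292.0]]
yellow top 241 rect [ 435.3 -127. ] [48.  50.1] 46.4 major axis [-0.3619  0.9322] circ [ 435.7 -127.3] 25.8 ztop [0.0203 0.0334]
yellow side 236 rect [ 434.4 -128.6] [55.1 47.7] 57.7 major axis [0.4596 0.8881] circ [ 434.4 -128.5] 28.7 ztop [0.0224 0.0303]
pink top 234 rect [ 427.8 -208.1] [48.4 48.9] 33.4 major axis [0.9975 0.0709] circ [ 428.  -208.2] 25.3 ztop [0.02   0.0333]
pink side 259 rect [ 426.1 -209.6] [52.8 48.4] 71.5 major axis [0.5126 0.8586] circ [ 427.1 -209.9] 27.5 ztop [0.0221 0.0311]
brow
[... 289 characters left out ...]
 major axis [0.2456 0.9694] circ [431.3 -30.3] 30.8 ztop [0.036  0.0447]
grey side 154 rect [424.7 -35.2] [41.7 39.5] 40.2 major axis [-0.0239  0.9997] circ [427.1 -38.1] 26.3 ztop [0.0326 0.0434]
cream top 292 rect [ 529.8 -172.8] [60.7 34.7] 77.3 major axis [0.441  0.8975] circ [ 530.1 -172.8] 31.4 ztop [0.0355 0.044 ]
cream side 166 rect [ 522.8 -176.5] [48.3 38.2] 37.2 major axis [0.2606 0.9655] circ [ 522.9 -178.1] 27.8 ztop [0.0328 0.0433]
pot top 206 rect [ 614.9 -127.4] [51.9 51. ] 88.0 major axis [-0.7847  0.6199] circ [ 614.9 -128.5] 27.2 ztop [0.0261 0.04  ]
pot side 290 rect [ 613.5 -128.7] [61.6 50.6] 66.7 major axis [0.5913 0.8065] circ [ 613.4 -129.1] 31.9 ztop [0.0261 0.0367]
```

```bash
cat > b.py <<'E'
from h import *
from scipy.optimize import differential_evolution
np.set_printoptions(precision=4,suppress=True)
t=np.linspace(0,1,40)[:,None]
def rect(cx,cy,w,h,z):
    c=np.array([[-w,-h],[w,-h],[w,h],[-w,h],[-w,-h]])/2+[cx,cy]
    return np.vstack([np.c_[a+(b-a)*t,np.full(40,z)] for a,b in zip(c,c[1:])])
a=np.linspace(0,2*np.pi,80)
M=np.vstack([rect(0,.033,.038,.048,.014),np.c_[.023*np.cos(a),-.037+.023*np.sin(a),a*0+.014],rect(0,0,.102,.142,.018)[:200]])
def T(x,P): 
    c,s=np.cos(x[2]),np.sin(x[2]); return np.c_[c*P[:,0]-s*P[:,1]+x[0],s*P[:,0]+c*P[:,1]+x[1],P[:,2]]
G={}
for n in('top','side'):
    g=cv2.cvtColor(np.load(n+'0.npz')['p'],cv2.COLOR_RGB2GRAY).astype(np.float32); g=cv2.resize(g,None,fx=4,fy=4,interpolation=cv2.INTER_CUBIC); g=cv2.GaussianBlur(g,(0,0),2)
    G[n]=np.minimum(np.hypot(cv2.Sobel(g,-1,1,0),cv2.Sobel(g,-1,0,1)),60)
def cost(x,ns):
    s=0
    for n in ns:
        uv=np.float32(proj(n,T(x,M))*4+1.5); s-=cv2.remap(G[n],uv[:,:1],uv[:,1:],1).mean()
    return s
for nm,x0 in(('green',(.469,.112,-.141)),('blue',(.4475,-.365,-.07))):
    for ns in(['top'],['side'],['top','side']):
        r=differential_evolution(cost,[(x0[0]-.012,x0[0]+.012),(x0[1]-.012,x0[1]+.012),(x0[2]-.05,x0[2]+.05)],args=(ns,),seed=1,maxiter=40,popsize=8)
        W=T(r.x,np.array([[0,.033,0],[0,-.037,0],[.054,0,0]]))[:,:2]
        print(nm,ns,r.x,round(r.fun,1),'bird',W[0],'cup',W[1],'hinge',W[2])
d=np.load('top0.npz')['d']; v,u=np.mgrid[0:420,0:560]; W=world('top',np.c_[u.ravel(),v.ravel()],d.ravel()); W=W[d.ravel()>0]
for y0 in(.03,.06,.09,.12,.15,.18,-.45,-.42,-.39,-.36,-.33,-.3):
    print(y0,[int(1000*W[(abs(W[:,1]-y0)<.015)&(abs(W[:,0]-x)<.01),2].max(initial=-1)) for x in np.arange(.52,.8,.02)])
E
python3 b.py
```

```text
green ['top'] [ 0.4703  0.1099 -0.1427] -25.7 bird [0.4749 0.1425] cup [0.465  0.0732] hinge [0.5237 0.1022]
green ['side'] [ 0.4691  0.1102 -0.1502] -47.9 bird [0.474  0.1428] cup [0.4635 0.0736] hinge [0.5224 0.1021]
green ['top', 'side'] [ 0.4701  0.1099 -0.1463] -72.8 bird [0.4749 0.1426] cup [0.4647 0.0733] hinge [0.5235 0.1021]
blue ['top'] [ 0.4493 -0.3639 -0.0751] -30.2 bird [ 0.4518 -0.331 ] cup [ 0.4465 -0.4008] hinge [ 0.5031 -0.368 ]
blue ['side'] [ 0.4467 -0.3652 -0.0785] -45.8 bird [ 0.4493 -0.3323] cup [ 0.4438 -0.4021] hinge [ 0.5006 -0.3695]
blue ['top', 'side'] [ 0.4484 -0.3642 -0.0744] -74.2 bird [ 0.4509 -0.3313] cup [ 0.4457 -0.4011] hinge [ 0.5023 -0.3682]
0.03 [62, 115, 125, 118, 4, 23, 20, 50, 134, 164, 164, 164, 165, 163, 163]
0.06 [29, 24, 126, 120, 112, 25, 21, 82, 88, 101, 91, 68, 22, 44, 22]
0.09 [29, 24, 128, 125, 113, 22, 25, 75, 88, 88, 88, 53, 4, 4, 5]
0.12 [28, 26, 126, 124, 116, 4, 5, 22, 68, 70, 5, 6, 4, 5, 5]
0.15 [26, 28, 125, 127, 118, 5, 4, 4, 117, 143, 139, 114, 68, 57, 174]
0.18 [24, 58, 112, 125, 118, 2, 5, 5, 150, 148, 151, 151, 66, 59, 58]
-0.45 [104, 125, 119, -1000, 4, 4, 5, 134, 135, 135, 135, 135, 135, 134, 134]
-0.42 [23, 126, 120, 109, 4, 5, 5, 135, 135, 136, 134, 135, 135, 135, 133]
-0.39 [25, 126, 122, 113, 4, 21, 23, 135, 134, 134, 135, 135, 135, 135, 135]
-0.36 [25, 128, 123, 112, 19, 25, 127, 135, 134, 134, 135, 135, 135, 135, 134]
-0.33 [28, 126, 124, 114, 24, 22, 21, 60, 106, 146, 130, 131, 134, 133, 134]
-0.3 [80, 126, 124, 115, 23, 24, 21, 64, 122, 164, 163, 165, 164, 164, 165]
```

Call:
arm_command(
  targets="0 0 0 0 0 -0.18 8.5; 2 -6 0 0 0 -0.35 8.5; 4 -12 0 0 0 -0.53 8.5; 6 -18 0 0 0 -0.7 8.5; 10 -24 0 0 0 -0.88 8.5; 13 -30 0 0 0 -1.05 8.5; 16 -36 0 0 0 -1.2 8.5; 18 -42 0 0 0 -1.3 8.5",
  squeeze=30,
)

```text
time_s: 2.0
position: [0.3933, 0.2101, 0.2318]
eef_rot: [[0.078, 0.997, 0.001], [0.997, -0.078, 0.001], [0.001, 0.001, -1.0]]
ft_force: [0.8, -0.2, 0.6]
grip_width: 0.0849
grip_force: 0.0
```

Call:
arm_command(
  targets="0 0 0 0 0 0 8.5; 1 -6 -1 0 0 -0.06 8.5; 1.5 -12 -2 0 0 -0.06 8.5; 2 -18 -4 0 0 -0.06 8.5; 3 -24 -6 0 0 -0.06 8.5; 3.5 -30 -8 0 0 -0.06 8.5; 3.5 -31.9 -10 0 0 -0.06 8.5; 3.5 -31.9 -12 0 0 -0.06 8.5",
)

```text
time_s: 3.0
position: [0.4277, -0.1086, 0.1107]
eef_rot: [[0.136, 0.991, 0.001], [0.991, -0.136, -0.001], [-0.001, 0.001, -1.0]]
ft_force: [-0.5, 0.3, 0.1]
grip_width: 0.0849
grip_force: 0.0
```

Call:
arm_command(
  targets="0 0 0 0 0 0 8.5; 0 0 0 0 0 0 8.5",
)

```text
time_s: 3.25
position: [0.4279, -0.1066, 0.1118]
eef_rot: [[0.132, 0.991, 0.001], [0.991, -0.132, 0.0], [0.0, 0.001, -1.0]]
ft_force: [1.1, -0.2, 0.8]
grip_width: 0.0848
grip_force: 0.0
```

Call:
arm_command(
  targets="0.7 -2.1 0 0 0 0 8.5; 0.7 -2.1 -4 0 0 0 8.5; 0.7 -2.1 -7 0 0 0 8.5; 0.7 -2.1 -9 0 0 0 8.5; 0.7 -2.1 -10 0 0 0 8.5; 0.7 -2.1 -10 0 0 0 8.5",
)

```text
time_s: 4.0
position: [0.4346, -0.1279, 0.0116]
eef_rot: [[0.133, 0.991, 0.0], [0.991, -0.133, 0.0], [0.0, 0.0, -1.0]]
ft_force: [0.6, 0.2, 0.3]
grip_width: 0.085
grip_force: 0.0
```

Call:
arm_command(
  targets="0 0 0 0 0 0 5.8; 0 0 0 0 0 0 5; 0 0 0 0 0 0 4.4; 0 0 0 0 0 0 4.4; 0 0 0 0 0 0 4.4",
  squeeze=25,
)

```text
time_s: 4.62
position: [0.4349, -0.1281, 0.0123]
eef_rot: [[0.134, 0.991, 0.002], [0.991, -0.134, 0.0], [0.001, 0.002, -1.0]]
ft_force: [-1.6, -0.0, 8.8]
grip_width: 0.0483
grip_force: 24.4
```

Call:
arm_command(
  targets="0 0 1 0 0 0 4.4; 0 0 4 0 0 0 4.4; 0 0 8 0 0 0 4.4; 1 5 8 0 0 0 4.4; 2 10 8 0 0 0 4.4; 3 15 8 0 0 -0.01 4.4; 3 19 8 0 0 -0.01 4.4; 3 20.1 8 0 0 -0.01 4.4",
)

```text
time_s: 5.62
position: [0.4641, 0.0757, 0.0917]
eef_rot: [[0.139, 0.99, 0.0], [0.99, -0.139, 0.001], [0.001, 0.0, -1.0]]
ft_force: [-0.9, -0.2, -0.9]
grip_width: 0.048
grip_force: 26.1
```

Call:
arm_command(
  targets="0 0 -2 0 0 0 4.4; 0 0 -4 0 0 0 4.4; 0 0 -4 0 0 0 4.4",
)

```text
time_s: 6.0
position: [0.4632, 0.0716, 0.0507]
eef_rot: [[0.145, 0.989, -0.002], [0.989, -0.145, -0.001], [-0.002, -0.002, -1.0]]
ft_force: [-0.0, -0.2, -0.1]
grip_width: 0.048
grip_force: 26.1
```

```bash
cat > look.py <<'E'
from h import *
import sys
# usage: look.py tag u0 v0 u1 v1 (top)  u0 v0 u1 v1 (side)
a=list(map(int,sys.argv[2:])); s=arm.read_state(); print(s['time_s'],s['position'],s['ft_force'],s['grip_width'])
ims=[]
for n,b in(('top',a[:4]),('side',a[4:])):
    p,d=arm.snapshot(n); np.savez(n+'1.npz',p=p,d=d)
    c=p[b[1]:b[3],b[0]:b[2],::-1]; k=400/max(c.shape[:2]); ims.append(cv2.resize(np.ascontiguousarray(c),(400,int(c.shape[0]*400/c.shape[1])),interpolation=cv2.INTER_CUBIC))
H=max(i.shape[0] for i in ims); ims=[cv2.copyMakeBorder(i,0,H-i.shape[0],0,0,0) for i in ims]
cv2.imwrite(f'pics/{sys.argv[1]}.png',cv2.hconcat(ims)[:600])
E
python3 look.py l1 180 170 310 280 200 140 320 240
```

```text
6.0 [0.46324317 0.0716149  0.05073107] [-0.04060203 -0.1951034  -0.12047478] 0.04804800055544008
```

View pics/l1.png

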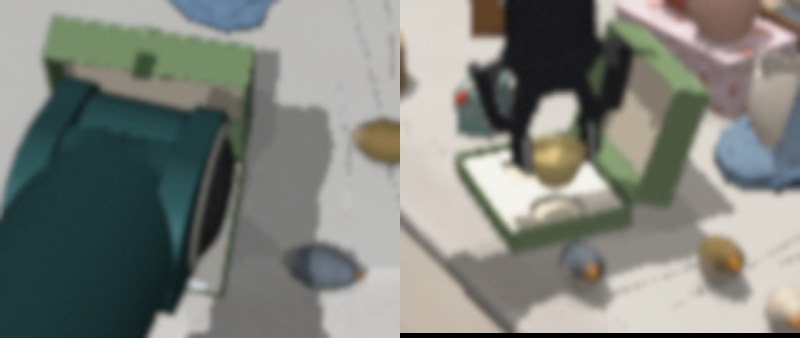

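The side view shows the yellow cup held level just above the round well (crop (558,160), well (557,208)). I'll lower it now.

Call:
arm_command(
  targets="0.15 0.15 -1 0 0 0 4.4; 0.15 0.15 -2 0 0 0 4.4; 0.15 0.15 -2.8 0 0 0 4.4; 0.15 0.15 -3.1 0 0 0 4.4; 0.15 0.15 -3.3 0 0 0 4.4; 0.15 0.15 -3.3 0 0 0 4.4",
)

```text
time_s: 6.85
position: [0.4658, 0.0743, 0.0183]
eef_rot: [[0.144, 0.99, 0.0], [0.99, -0.144, -0.0], [-0.0, 0.0, -1.0]]
ft_force: [-0.7, 0.9, 0.2]
grip_width: 0.0478
grip_force: 26.1
```

Call:
arm_command(
  targets="0 0 -0.1 0 0 0 4.4; 0 0 -0.2 0 0 0 4.4; 0 0 -0.2 0 0 0 4.4",
)

```text
time_s: 7.22
position: [0.4659, 0.0744, 0.0164]
eef_rot: [[0.144, 0.99, 0.0], [0.99, -0.144, 0.0], [0.0, 0.0, -1.0]]
ft_force: [0.4, 0.8, -0.5]
grip_width: 0.0478
grip_force: 26.2
```

Call:
arm_command(
  targets="0 0 -0.05 0 0 0 4.4; 0 0 -0.1 0 0 0 4.4; 0 0 -0.1 0 0 0 4.4",
)

```text
time_s: 7.6
position: [0.4659, 0.0744, 0.0163]
eef_rot: [[0.144, 0.99, 0.0], [0.99, -0.144, 0.001], [0.001, -0.0, -1.0]]
ft_force: [-4.1, -0.8, 14.0]
grip_width: 0.048
grip_force: 27.1
```

Call:
arm_command(
  targets="0 0 0.05 0 0 0 4.8; 0 0 0.05 0 0 0 5.1; 0 0 0.05 0 0 0 5.4; 0 0 0.05 0 0 0 5.8; 0 0 0.05 0 0 0 6; 0 0 1 0 0 0 6.2; 0 0 5 0 0 0 6.2; 0 0 10 0 0 0 6.2",
)

```text
time_s: 8.6
position: [0.4651, 0.0739, 0.1162]
eef_rot: [[0.144, 0.99, -0.002], [0.99, -0.144, -0.001], [-0.001, -0.002, -1.0]]
ft_force: [-0.0, 0.2, 0.9]
grip_width: 0.062
grip_force: 0.0
```

Call:
arm_command(
  targets="0 -5 0 0 0 0 6.2; 0 -10 0 0 0 -0.03 8.5; 3 -13.5 0 0 0 -0.03 8.5; 6.3 -15.5 0 0 0 -0.03 8.5; 6.3 -15.5 -4 0 0 -0.03 8.5; 6.3 -15.5 -8 0 0 -0.03 8.5; 6.3 -15.5 -10 0 0 -0.03 8.5; 6.3 -15.5 -10.4 0 0 -0.03 8.5",
)

```text
time_s: 9.6
position: [0.5282, -0.0808, 0.0108]
eef_rot: [[0.173, 0.985, -0.001], [0.985, -0.173, -0.0], [-0.0, -0.001, -1.0]]
ft_force: [0.7, -0.2, 0.4]
grip_width: 0.0847
grip_force: 0.0
```

Call:
arm_command(
  targets="0 0 0 0 0 0 8.5; 0 0 0 0 0 0 8.5",
)

```text
time_s: 9.85
position: [0.5297, -0.0807, 0.0126]
eef_rot: [[0.173, 0.985, 0.002], [0.985, -0.173, -0.0], [0.0, 0.002, -1.0]]
ft_force: [-0.4, 0.3, -0.3]
grip_width: 0.085
grip_force: 0.0
```

Call:
arm_command(
  targets="-0.1 0 0 0 0 0 6.5; -0.1 0 0 0 0 0 5; -0.1 0 0 0 0 0 4; -0.1 0 0 0 0 0 3; -0.1 0 0 0 0 0 3; -0.1 0 0 0 0 0 3",
)

```text
time_s: 10.6
position: [0.5279, -0.0806, 0.0116]
eef_rot: [[0.173, 0.985, 0.0], [0.985, -0.173, 0.0], [0.0, 0.0, -1.0]]
ft_force: [-0.6, 0.7, 5.6]
grip_width: 0.0344
grip_force: 24.7
```

Call:
arm_command(
  targets="0 0 1 0 0 0 3; 0 0 4 0 0 0 3; -2 2 8 0 0 0 3; -5.3 5 8 0 0 0.03 3; -5.3 10 8 0 0 0.03 3; -5.3 15 8 0 0 0.03 3; -5.3 20 8 0 0 0.03 3; -5.3 22.3 8 0 0 0.03 3",
)

```text
time_s: 11.6
position: [0.4744, 0.1456, 0.0915]
eef_rot: [[0.14, 0.99, 0.0], [0.99, -0.14, 0.001], [0.001, 0.0, -1.0]]
ft_force: [0.0, -0.1, -0.7]
grip_width: 0.0341
grip_force: 25.3
```

Call:
arm_command(
  targets="0 0 0 0 0 0 3; 0 0 -2 0 0 0 3; 0 0 -3.5 0 0 0 3; 0 0 -3.5 0 0 0 3",
)

```text
time_s: 12.1
position: [0.474, 0.1409, 0.0554]
eef_rot: [[0.145, 0.989, -0.002], [0.989, -0.145, -0.002], [-0.002, -0.002, -1.0]]
ft_force: [-1.0, -0.7, -0.7]
grip_width: 0.0336
grip_force: 25.3
```

```bash
python3 look.py l2 180 170 310 280 200 140 320 240
```

```text
12.1 [0.47399001 0.14085808 0.05539578] [-1.02819746 -0.72442554 -0.69338267] 0.033623079204016484
```

View pics/l2.png

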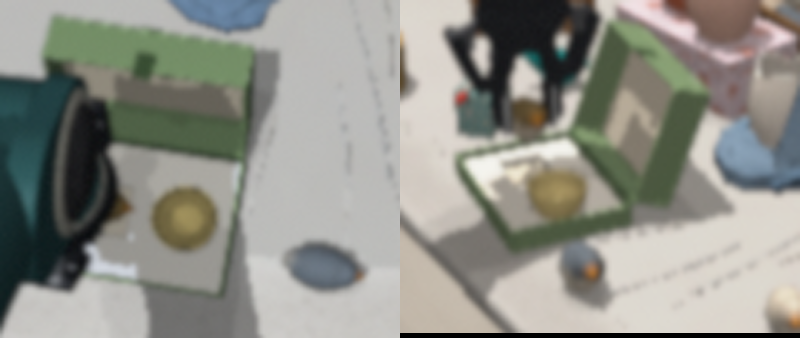

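The cup is seated in its well (crop (185,218)). The brown bird is held upright above the oblong well (side crop (527,115)). I'll lower it.

Call:
arm_command(
  targets="0.05 0.15 -1.5 0 0 0 3; 0.05 0.15 -2.6 0 0 0 3; 0.05 0.15 -3.2 0 0 0 3; 0.05 0.15 -3.5 0 0 0 3; 0.05 0.15 -3.5 0 0 0 3",
)

```text
time_s: 12.82
position: [0.4752, 0.1437, 0.0211]
eef_rot: [[0.144, 0.99, -0.0], [0.99, -0.144, -0.0], [-0.0, -0.0, -1.0]]
ft_force: [0.8, 0.2, -0.3]
grip_width: 0.0341
grip_force: 25.3
```

Call:
arm_command(
  targets="0 0 -0.1 0 0 0 3; 0 0 -0.2 0 0 0 3; 0 0 -0.2 0 0 0 3",
)

```text
time_s: 13.2
position: [0.4753, 0.1439, 0.0194]
eef_rot: [[0.144, 0.99, 0.0], [0.99, -0.144, 0.0], [0.0, 0.0, -1.0]]
ft_force: [-0.3, 0.5, -0.6]
grip_width: 0.0339
grip_force: 25.3
```

Call:
arm_command(
  targets="0 0 -0.1 0 0 0 3; 0 0 -0.2 0 0 0 3; 0 0 -0.25 0 0 0 3; 0 0 -0.25 0 0 0 3",
)

```text
time_s: 13.7
position: [0.4752, 0.1438, 0.0167]
eef_rot: [[0.144, 0.99, -0.0], [0.99, -0.144, -0.0], [-0.0, -0.0, -1.0]]
ft_force: [0.0, 0.4, 0.1]
grip_width: 0.0339
grip_force: 25.3
```

Call:
arm_command(
  targets="0 0 -0.05 0 0 0 3; 0 0 -0.1 0 0 0 3; 0 0 -0.1 0 0 0 3",
)

```text
time_s: 14.08
position: [0.4752, 0.1438, 0.0157]
eef_rot: [[0.144, 0.99, -0.0], [0.99, -0.144, -0.0], [-0.0, -0.0, -1.0]]
ft_force: [-0.3, 0.6, -0.0]
grip_width: 0.0341
grip_force: 25.3
```

Call:
arm_command(
  targets="0 0 -0.05 0 0 0 3; 0 0 -0.1 0 0 0 3; 0 0 -0.1 0 0 0 3",
)

```text
time_s: 14.45
position: [0.4753, 0.144, 0.0155]
eef_rot: [[0.144, 0.99, -0.0], [0.99, -0.144, 0.001], [0.001, -0.0, -1.0]]
ft_force: [-1.4, -0.3, 9.1]
grip_width: 0.0344
grip_force: 26.0
```

Contact came at the expected height, so I'll release gently.

Call:
arm_command(
  targets="0 0 0.05 0 0 0 3.5; 0 0 0.05 0 0 0 3.8; 0 0 0.05 0 0 0 4.2; 0 0 0.05 0 0 0 4.8; 0 0 0.05 0 0 0 5.2; 0 0 1 0 0 0 5.2; 0 0 5 0 0 0 5.2; 0 0 10 0 0 0 5.2",
)

```text
time_s: 15.45
position: [0.4746, 0.1434, 0.1157]
eef_rot: [[0.144, 0.99, -0.002], [0.99, -0.144, -0.001], [-0.002, -0.001, -1.0]]
ft_force: [0.2, 0.2, 0.9]
grip_width: 0.0516
grip_force: 0.0
```

Call:
arm_command(
  targets="0 0 5 0 0 0 0; 0 -2 9 0 0 0 0; 4 -3 9 0 0 0 0; 9 -3.5 9 0 0 0 0; 14.5 -3.5 9 0 0 0 0; 14.5 -3.5 9 0 0 0 0",
)

```text
time_s: 16.2
position: [0.6229, 0.1079, 0.2045]
eef_rot: [[0.145, 0.989, 0.002], [0.989, -0.145, -0.003], [-0.002, 0.002, -1.0]]
ft_force: [-1.1, -0.1, 0.2]
grip_width: -0.0002
grip_force: 0.0
```

```bash
python3 look.py l3 180 130 310 280 200 140 320 240
```

```text
16.2 [0.62289415 0.10788721 0.2045151 ] [-1.06982896 -0.05087477  0.19857132] -0.00022892193513467896
```

View pics/l3.png

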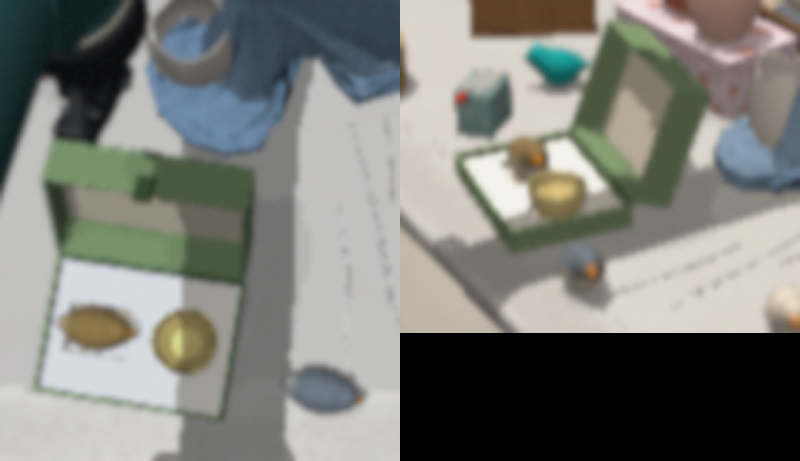

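Both green pieces are seated: bird at crop (97,327), cup at (185,340). The closed fingers are behind the lid, so I'll lower them and push it over.

Call:
arm_command(
  targets="0 0 -4 0 0 0 0; 0 0 -8 0 0 0 0; 0 0 -11 0 0 0 0; 0 0 -11 0 0 0 0; -1.5 0.2 -11 0 0 0 0; -3 0.4 -11 0 0 0 0; -4.5 0.6 -11 0 0 0 0; -6 0.8 -11 0 0 0 0",
)

```text
time_s: 17.3
position: [0.5591, 0.1173, 0.0954]
eef_rot: [[0.143, 0.99, 0.001], [0.99, -0.143, 0.001], [0.001, 0.001, -1.0]]
ft_force: [1.5, 0.0, 1.1]
grip_width: 0.0001
grip_force: 0.6
```

Call:
arm_command(
  targets="-1.5 0.2 0 0 0 0 0; -3 0.4 0 0 0 0 0; -4 0.6 0 0 0 0 0; -5 0.7 0 0 0 0 0; -6 0.8 0 0 0 0 0; -6 0.8 0 0 0 0 0",
)

```text
time_s: 18.05
position: [0.4994, 0.1249, 0.0947]
eef_rot: [[0.143, 0.99, -0.001], [0.99, -0.143, 0.0], [-0.0, -0.001, -1.0]]
ft_force: [-0.2, 0.0, -0.2]
grip_width: 0.0001
grip_force: 0.0
```

Call:
arm_command(
  targets="0 0 6 0 0 0 0; 0 -3 7 0 0 0 3; -2 -9 7 0 0 0 8.5; -4 -15 7 0 0 0.07 8.5; -6 -21 6 0 0 0.07 8.5; -7 -27 4 0 0 0.07 8.5; -7.1 -32 2 0 0 0.07 8.5; -7.1 -33.4 1 0 0 0.07 8.5",
)

```text
time_s: 19.05
position: [0.4282, -0.2136, 0.1042]
eef_rot: [[0.08, 0.997, -0.0], [0.997, -0.08, -0.002], [-0.002, -0.0, -1.0]]
ft_force: [0.3, 0.8, -0.5]
grip_width: 0.0851
grip_force: 0.0
```

```bash
python3 - <<'E'
from h import *
p,d=arm.snapshot('top'); q,e=arm.snapshot('side')
v,u=np.mgrid[0:420,0:560]
for n,dd in(('top',d),('side',e)):
    W=world(n,np.c_[u.ravel(),v.ravel()],dd.ravel()).reshape(420,560,3)
    c=np.array([.4701,.1099]); a=-.1463; X=(W[...,:2]-c)@np.array([[np.cos(a),-np.sin(a)],[np.sin(a),np.cos(a)]])
    m=(abs(X[...,0])<.06)&(abs(X[...,1])<.08)&(dd>0)
    for x0 in(-.045,-.02,0,.02,.045): 
        k=m&(abs(X[...,0]-x0)<.008)&(abs(X[...,1])<.06); print(n,x0,k.sum(),np.median(W[k][:,2]).round(4))
print(arm.read_state()['position'])
cv2.imwrite('pics/l4.png',cv2.hconcat([cv2.resize(x[a:b,c:e2,::-1].copy(),(400,400)) for x,a,b,c,e2 in((p,165,285,190,310),(q,140,240,200,300))]))
E
```

```text
top -0.045 369 0.0593
top -0.02 365 0.0594
top 0 364 0.0594
top 0.02 359 0.0592
top 0.045 357 0.0593
side -0.045 240 0.0541
side -0.02 236 0.0549
side 0 235 0.0553
side 0.02 230 -0.7297
side 0.045 209 -0.733
[ 0.42824371 -0.21163311  0.10407921]
```

View pics/l4.png

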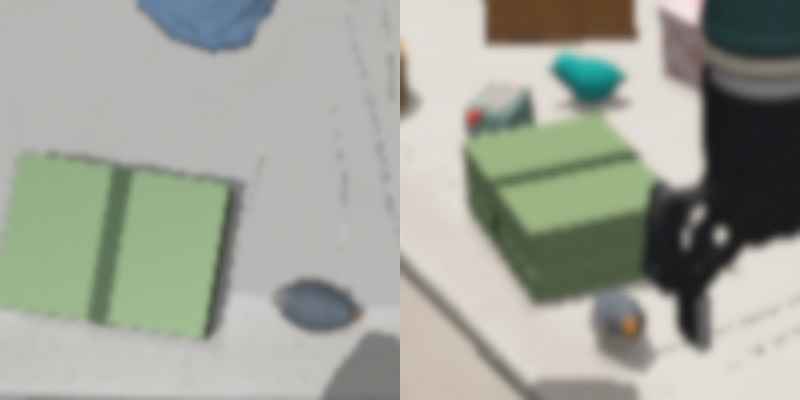

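The green lid lies flat and shut, its top at 59 mm in the left crop around (115,245). Next is the pink cup.

Call:
arm_command(
  targets="0 0.2 -3 0 0 0 8.5; 0 0.2 -6 0 0 0 8.5; 0 0.2 -8 0 0 0 8.5; 0 0.2 -9.2 0 0 0 8.5; 0 0.2 -9.2 0 0 0 8.5; 0 0.2 -9.2 0 0 0 8.5",
)

```text
time_s: 19.9
position: [0.4299, -0.2072, 0.0135]
eef_rot: [[0.074, 0.997, 0.001], [0.997, -0.074, -0.0], [-0.0, 0.001, -1.0]]
ft_force: [0.2, 0.4, 0.5]
grip_width: 0.0847
grip_force: 0.0
```

Call:
arm_command(
  targets="0 0 0 0 0 0 5.8; 0 0 0 0 0 0 5; 0 0 0 0 0 0 4.4; 0 0 0 0 0 0 4.4; 0 0 0 0 0 0 4.4",
)

```text
time_s: 20.52
position: [0.4296, -0.2072, 0.0135]
eef_rot: [[0.074, 0.997, 0.001], [0.997, -0.074, 0.0], [0.0, 0.001, -1.0]]
ft_force: [-0.7, 1.0, 7.2]
grip_width: 0.0478
grip_force: 24.7
```

Call:
arm_command(
  targets="0 0 1 0 0 0 4.4; 0 0 4 0 0 0 4.4; 0 0 8 0 0 0 4.4; 0.5 -5 8 0 0 0 4.4; 1 -10 8 0 0 0 4.4; 1.6 -15 8 0 0 0 4.4; 1.6 -18.5 8 0 0 0 4.4; 1.6 -19.3 8 0 0 0 4.4",
)

```text
time_s: 21.52
position: [0.4441, -0.403, 0.0934]
eef_rot: [[0.077, 0.997, -0.0], [0.997, -0.077, -0.002], [-0.002, -0.0, -1.0]]
ft_force: [-1.3, 0.1, -0.6]
grip_width: 0.0476
grip_force: 26.1
```

Call:
arm_command(
  targets="0 0 0 0 0 0 4.4; 0 0 -2 0 0 0 4.4; 0 0 -4 0 0 0 4.4; 0 0 -4 0 0 0 4.4",
)

```text
time_s: 22.02
position: [0.4441, -0.3981, 0.0502]
eef_rot: [[0.073, 0.997, -0.004], [0.997, -0.073, 0.003], [0.003, -0.004, -1.0]]
ft_force: [0.1, 0.5, -0.8]
grip_width: 0.0477
grip_force: 26.1
```

```bash
python3 look.py l5 350 170 490 290 270 200 420 330
```

```text
22.025 [ 0.44413884 -0.39808029  0.05018469] [ 0.07862008  0.51775528 -0.80447955] 0.04770370818513921
```

View pics/l5.png

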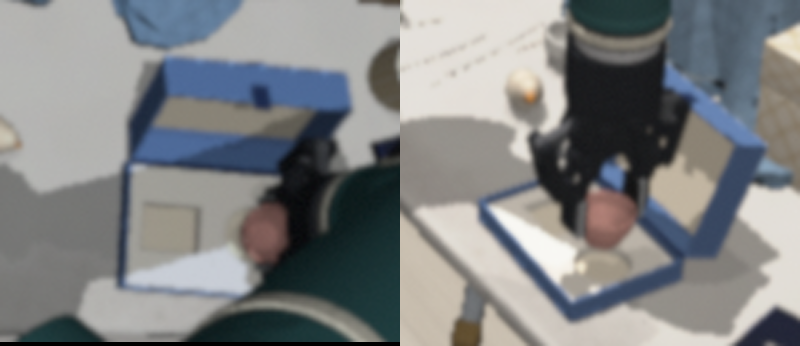

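The pink cup is held level above the round well (side crop: cup (607,220), well (605,262)). I'll lower it.

Call:
arm_command(
  targets="0.1 -0.15 -1 0 0 0 4.4; 0.1 -0.15 -2 0 0 0 4.4; 0.1 -0.15 -2.7 0 0 0 4.4; 0.1 -0.15 -3 0 0 0 4.4; 0.1 -0.15 -3 0 0 0 4.4; 0.1 -0.15 -3 0 0 0 4.4",
)

```text
time_s: 22.88
position: [0.4464, -0.4019, 0.0231]
eef_rot: [[0.074, 0.997, 0.0], [0.997, -0.074, -0.0], [-0.0, 0.0, -1.0]]
ft_force: [-0.6, 0.4, 0.4]
grip_width: 0.0478
grip_force: 26.1
```

Call:
arm_command(
  targets="0 0.1 -0.15 0 0 0 4.4; 0 0.1 -0.3 0 0 0 4.4; 0 0.1 -0.4 0 0 0 4.4; 0 0.1 -0.5 0 0 0 4.4; 0 0.1 -0.5 0 0 0 4.4",
)

```text
time_s: 23.5
position: [0.4462, -0.4008, 0.0178]
eef_rot: [[0.074, 0.997, 0.0], [0.997, -0.074, -0.0], [-0.0, 0.0, -1.0]]
ft_force: [0.2, 0.7, -0.2]
grip_width: 0.0476
grip_force: 26.1
```

Call:
arm_command(
  targets="0 0 -0.05 0 0 0 4.4; 0 0 -0.05 0 0 0 4.4; 0 0 -0.05 0 0 0 4.4",
)

```text
time_s: 23.88
position: [0.4462, -0.4008, 0.0176]
eef_rot: [[0.074, 0.997, 0.0], [0.997, -0.074, -0.0], [-0.0, 0.0, -1.0]]
ft_force: [-1.8, 0.7, 4.4]
grip_width: 0.0478
grip_force: 26.4
```

Seated. I'll release and move to the grey bird at (0.4305,-0.0305), axis about -0.25 rad.

Call:
arm_command(
  targets="0 0 0 0 0 0 4.8; 0 0 0 0 0 0 5.1; 0 0 0 0 0 0 5.4; 0 0 0 0 0 0 5.8; 0 0 0 0 0 0 6; 0 0 1 0 0 0 6.2; 0 0 5 0 0 0 6.2; 0 0 10 0 0 0 6.2",
)

```text
time_s: 24.88
position: [0.4457, -0.4004, 0.1182]
eef_rot: [[0.074, 0.997, -0.002], [0.997, -0.074, 0.001], [0.001, -0.002, -1.0]]
ft_force: [1.3, 0.2, 0.0]
grip_width: 0.0619
grip_force: 0.0
```

```bash
python3 - <<'E'
from h import *
np.set_printoptions(precision=4,suppress=True)
d=np.load('top0.npz')['d']; v,u=np.mgrid[0:420,0:560]
W=world('top',np.c_[u.ravel(),v.ravel()],d.ravel())
for c in((.4305,-.0305),(.528,-.081)):
  for lo in(.012,.025,.035):
    P=W[(np.hypot(*(W[:,:2]-c).T)<.04)&(W[:,2]>lo)][:,:2]; w,V=np.linalg.eigh(np.cov(P.T)); a=V[:,1]*np.sign(V[1,1]); e=(P-P.mean(0))@np.c_[V[:,0],a]
    print(c,lo,P.mean(0),'yaw',np.arctan2(-a[0],a[1]),np.ptp(e,axis=0))
print(arm.read_state()['position'])
E
```

```text
(0.4305, -0.0305) 0.012 [ 0.4067 -0.0243] yaw 1.359091940546088 [0.0613 0.0492]
(0.4305, -0.0305) 0.025 [ 0.4064 -0.0244] yaw 1.3285315983897794 [0.0606 0.0486]
(0.4305, -0.0305) 0.035 [ 0.4039 -0.0247] yaw 1.1275418558123103 [0.0467 0.0469]
(0.528, -0.081) 0.012 [ 0.527  -0.0797] yaw -0.19055535295053364 [0.0348 0.0605]
(0.528, -0.081) 0.025 [ 0.5273 -0.0801] yaw -0.20597392827478608 [0.0345 0.0606]
(0.528, -0.081) 0.035 [ 0.5267 -0.0866] yaw -0.2140256038719534 [0.0255 0.0474]
[ 0.4457 -0.4004  0.1182]
```

Call:
arm_command(
  targets="0 6 0 0 0 0 8.5; 0 12 0 0 0 0 8.5; 0 18 0 0 0 -0.08 8.5; -1 24 0 0 0 -0.165 8.5; -1.5 30 -1 0 0 -0.165 8.5; -1.5 35 -3 0 0 -0.165 8.5; -1.5 37 -4 0 0 -0.165 8.5; -1.5 37 -4 0 0 -0.165 8.5",
)

```text
time_s: 25.88
position: [0.4312, -0.03, 0.0772]
eef_rot: [[0.235, 0.972, -0.0], [0.972, -0.235, -0.0], [-0.0, -0.0, -1.0]]
ft_force: [-0.8, -0.6, -0.3]
grip_width: 0.0848
grip_force: 0.0
```

Call:
arm_command(
  targets="0 0 0 0 0 0 8.5; 0 0 0 0 0 0 8.5",
)

```text
time_s: 26.12
position: [0.4317, -0.0323, 0.0778]
eef_rot: [[0.24, 0.971, 0.001], [0.971, -0.24, -0.0], [-0.0, 0.001, -1.0]]
ft_force: [0.0, 0.1, -0.3]
grip_width: 0.0851
grip_force: 0.0
```

Call:
arm_command(
  targets="-0.1 0.2 -2 0 0 0 8.5; -0.1 0.2 -4.5 0 0 0 8.5; -0.1 0.2 -6 0 0 0 8.5; -0.1 0.2 -6.6 0 0 0 8.5; -0.1 0.2 -6.6 0 0 0 8.5; -0.1 0.2 -6.6 0 0 0 8.5",
)

```text
time_s: 26.88
position: [0.4307, -0.0289, 0.0118]
eef_rot: [[0.237, 0.971, 0.001], [0.971, -0.237, 0.0], [0.0, 0.001, -1.0]]
ft_force: [0.3, 0.1, 0.5]
grip_width: 0.0849
grip_force: 0.0
```

Call:
arm_command(
  targets="0 0 0 0 0 0 6.5; 0 0 0 0 0 0 5; 0 0 0 0 0 0 4; 0 0 0 0 0 0 3; 0 0 0 0 0 0 3; 0 0 0 0 0 0 3",
)

```text
time_s: 27.62
position: [0.4304, -0.0286, 0.0116]
eef_rot: [[0.237, 0.972, 0.0], [0.972, -0.237, 0.0], [0.0, 0.0, -1.0]]
ft_force: [0.8, -0.6, 5.7]
grip_width: 0.0339
grip_force: 24.5
```

Call:
arm_command(
  targets="0 0 1 0 0 0 3; 0 0 4 0 0 0 3; 0 -2 8 0 0 0 3; 0 -8 8 0 0 0.06 3; 0.5 -14 8 0 0 0.12 3; 1 -20 8 0 0 0.165 3; 2 -26 8 0 0 0.165 3; 2 -30.1 8 0 0 0.165 3",
)

```text
time_s: 28.62
position: [0.4502, -0.3328, 0.0919]
eef_rot: [[0.076, 0.997, 0.0], [0.997, -0.076, -0.002], [-0.002, 0.001, -1.0]]
ft_force: [-0.7, 0.3, -0.0]
grip_width: 0.0342
grip_force: 25.3
```

Call:
arm_command(
  targets="0 0 0 0 0 0 3; 0 0 -2 0 0 0 3; 0 0 -3.5 0 0 0 3; 0 0 -3.5 0 0 0 3",
)

```text
time_s: 29.12
position: [0.4494, -0.3276, 0.0544]
eef_rot: [[0.072, 0.997, -0.003], [0.997, -0.072, 0.002], [0.002, -0.003, -1.0]]
ft_force: [-0.8, 0.3, 0.4]
grip_width: 0.034
grip_force: 25.3
```

```bash
python3 look.py l6 350 170 490 290 270 200 420 330
```

```text
29.125 [ 0.44938911 -0.32758897  0.05437224] [-0.75500972  0.29163531  0.38654331] 0.03398521929805848
```

View pics/l6.png

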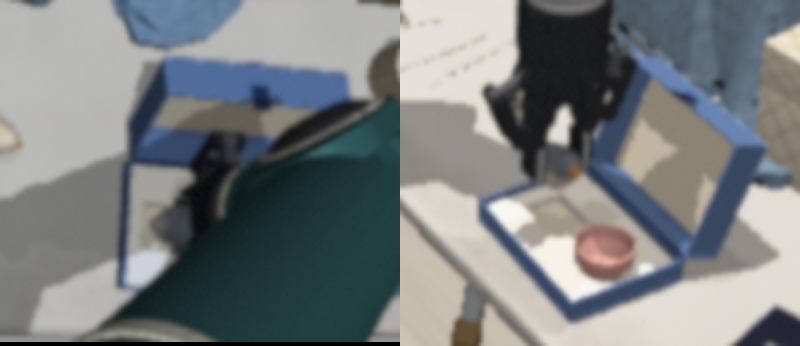

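The pink cup sits in its well (side crop (605,250)). The grey bird is upright above the oblong well (557,165). I'll lower it.

Call:
arm_command(
  targets="0.1 -0.2 -1.5 0 0 0 3; 0.1 -0.2 -2.6 0 0 0 3; 0.1 -0.2 -3.2 0 0 0 3; 0.1 -0.2 -3.5 0 0 0 3; 0.1 -0.2 -3.5 0 0 0 3; 0.1 -0.2 -3.5 0 0 0 3",
)

```text
time_s: 29.98
position: [0.4514, -0.3319, 0.0216]
eef_rot: [[0.074, 0.997, 0.0], [0.997, -0.074, -0.0], [-0.0, 0.001, -1.0]]
ft_force: [0.2, -0.8, -0.3]
grip_width: 0.0338
grip_force: 25.3
```

Call:
arm_command(
  targets="0 0.1 -0.15 0 0 0 3; 0 0.1 -0.3 0 0 0 3; 0 0.1 -0.45 0 0 0 3; 0 0.1 -0.55 0 0 0 3; 0 0.1 -0.55 0 0 0 3",
)

```text
time_s: 30.6
position: [0.4512, -0.3307, 0.0158]
eef_rot: [[0.074, 0.997, -0.0], [0.997, -0.074, -0.0], [-0.0, -0.0, -1.0]]
ft_force: [0.2, 0.3, 0.2]
grip_width: 0.034
grip_force: 25.3
```

Call:
arm_command(
  targets="0 0 -0.05 0 0 0 3; 0 0 -0.1 0 0 0 3; 0 0 -0.1 0 0 0 3",
)

```text
time_s: 30.98
position: [0.4513, -0.3308, 0.0156]
eef_rot: [[0.074, 0.997, 0.001], [0.997, -0.074, 0.0], [0.001, 0.001, -1.0]]
ft_force: [-2.2, 1.2, 8.4]
grip_width: 0.034
grip_force: 25.9
```

Call:
arm_command(
  targets="0 0 0.05 0 0 0 3.5; 0 0 0.05 0 0 0 3.8; 0 0 0.05 0 0 0 4.2; 0 0 0.05 0 0 0 4.8; 0 0 0.05 0 0 0 5.2; 0 0 1 0 0 0 5.2; 0 0 5 0 0 0 5.2; 0 0 10 0 0 0 5.2",
)

```text
time_s: 31.98
position: [0.4506, -0.3304, 0.1157]
eef_rot: [[0.074, 0.997, -0.002], [0.997, -0.074, 0.001], [0.0, -0.002, -1.0]]
ft_force: [0.4, 0.7, 0.7]
grip_width: 0.0522
grip_force: 0.0
```

Call:
arm_command(
  targets="0 0 5 0 0 0 0; 0 -2 9 0 0 0 0; 4 -4 9 0 0 0 0; 9 -6 9 0 0 0 0; 15.2 -6 9 0 0 0 0; 15.2 -6 9 0 0 0 0; 15.2 -6 9 0 0 0 0",
)

```text
time_s: 32.85
position: [0.6024, -0.391, 0.2047]
eef_rot: [[0.075, 0.997, -0.001], [0.997, -0.075, -0.001], [-0.001, -0.001, -1.0]]
ft_force: [-0.8, 0.5, 0.2]
grip_width: 0.0002
grip_force: 0.0
```

```bash
python3 look.py l7 350 130 490 290 270 200 420 330
```

```text
32.85 [ 0.6023719  -0.39099711  0.20472456] [-0.75148444  0.53841271  0.23962575] 0.00020373023389944433
```

View pics/l7.png

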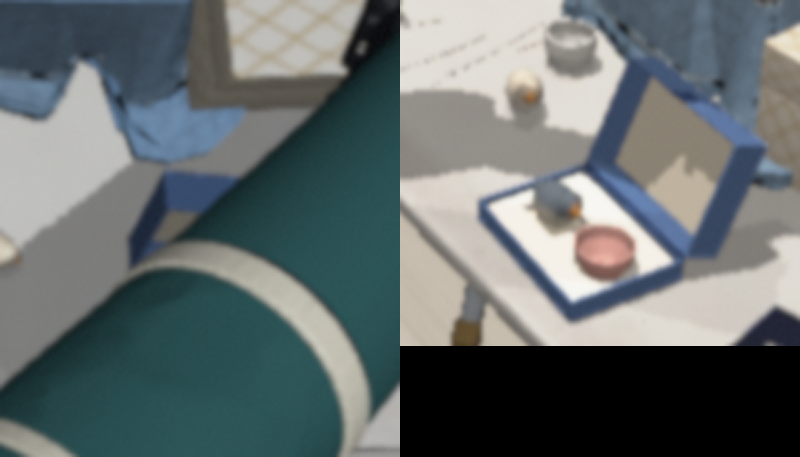

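Both blue pieces are seated (side crop: bird (557,200), cup (605,250)). Now I'll push the blue lid.

Call:
arm_command(
  targets="0.3 0 -4 0 0 0 0; 0.3 0 -8 0 0 0 0; 0.3 0 -10.8 0 0 0 0; 0.3 0 -10.8 0 0 0 0; -1.5 0.1 -10.8 0 0 0 0; -3 0.2 -10.8 0 0 0 0; -4.5 0.3 -10.8 0 0 0 0; -6 0.4 -10.8 0 0 0 0",
)

```text
time_s: 33.95
position: [0.5427, -0.3873, 0.0987]
eef_rot: [[0.075, 0.997, 0.002], [0.997, -0.075, -0.001], [-0.001, 0.002, -1.0]]
ft_force: [0.3, 0.1, 1.1]
grip_width: 0.0001
grip_force: 0.6
```

Call:
arm_command(
  targets="-1.5 0.1 0 0 0 0 0; -3 0.2 0 0 0 0 0; -4 0.3 0 0 0 0 0; -5 0.4 0 0 0 0 0; -6 0.5 0 0 0 0 0; -6 0.5 0 0 0 0 0",
)

```text
time_s: 34.7
position: [0.4823, -0.3817, 0.0967]
eef_rot: [[0.075, 0.997, -0.0], [0.997, -0.075, 0.0], [0.0, -0.001, -1.0]]
ft_force: [1.2, 0.8, -0.3]
grip_width: 0.0001
grip_force: 0.0
```

Call:
arm_command(
  targets="0 0 6 0 0 0 0; 0 3 8 0 0 0 0; -2 9 10 0 0 0 0; -2 15 10 0 0 0 0; -2 21 10 0 0 0 0; -2 27 10 0 0 0 0; -2 30 10 0 0 0 0; -2 30 10 0 0 0 0",
)

```text
time_s: 35.7
position: [0.4637, -0.0789, 0.1969]
eef_rot: [[0.068, 0.998, 0.0], [0.998, -0.068, 0.001], [0.001, 0.0, -1.0]]
ft_force: [0.7, -0.6, 0.2]
grip_width: -0.0002
grip_force: 0.0
```

```bash
python3 look.py l8 180 150 490 290 180 120 440 330; python3 - <<'E'
from h import *
for n in('top','side'):
    d=np.load(n+'1.npz')['d']; v,u=np.mgrid[0:420,0:560]; W=world(n,np.c_[u.ravel(),v.ravel()],d.ravel()); W=W[d.ravel()>0]
    for c,a in(((.4701,.1099),-.1463),((.4484,-.3642),-.0744)):
        X=(W[:,:2]-c)@np.array([[np.cos(a),-np.sin(a)],[np.sin(a),np.cos(a)]])
        print(n,c,[np.round(np.median(W[(abs(X[:,0]-x)<.008)&(abs(X[:,1])<.06),2]),4) for x in(-.045,-.02,0,.02,.045)])
    for q,c in(('cream',(.5298,-.1728)),('pot',(.6149,-.128))):
        P=W[(np.hypot(*(W[:,:2]-c).T)<.043)&(W[:,2]>.012)]; print(n,q,np.round(cv2.minAreaRect(np.float32(P[:,:2]*1000))[0],1),len(P))
E
```

```text
35.7 [ 0.46369588 -0.07889475  0.19686366] [ 0.68538046 -0.55992192  0.16248333] -0.00023122384535176465
top (0.4701, 0.1099) [np.float64(0.0592), np.float64(0.0593), np.float64(0.0593), np.float64(0.0592), np.float64(0.0593)]
top (0.4484, -0.3642) [np.float64(0.0591), np.float64(0.0594), np.float64(0.0591), np.float64(0.0593), np.float64(0.0592)]
top cream [0. 0.] 0
top pot [ 626.3 -136.1] 109
side (0.4701, 0.1099) [np.float64(-0.7312), np.float64(-0.3353), np.float64(0.0543), np.float64(0.055), np.float64(-0.7308)]
side (0.4484, -0.3642) [np.float64(0.0576), np.float64(0.0576), np.float64(0.0576), np.float64(0.0575), np.float64(0.0574)]
side cream [ 526.3 -178.7] 167
side pot [ 613.2 -130.2] 287
```

View pics/l8.png

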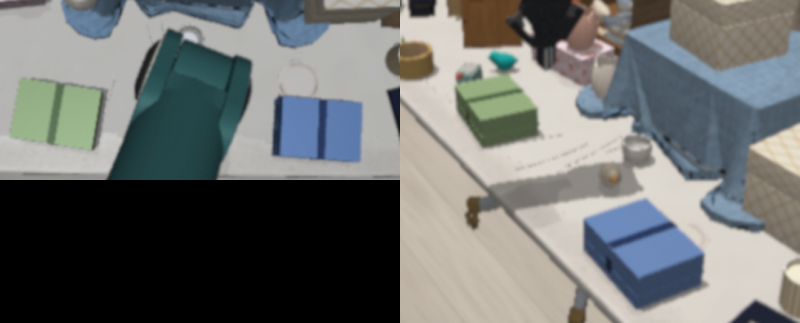

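Both lids lie flat at 59 mm (green at crop (57,114), blue at (318,128)). The cream bird and pot stand where they were, and the arm is clear of everything.

```bash
python3 -c "
from bench import arm
print(arm.sign_off())"
```

```text
the job is handed in; nothing more can be done
None
```

The job is handed in, done in about 36 s of the 128 s allowed: yellow cup and brown bird in the green box, pink cup and blue-grey bird in the blue box, both lids shut flat, and the cream bird and speckled pot still in place.

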